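Seat the feed roller in its vee bearings and close the pressure arm

ROBOT

A 7-joint arm with a two-finger parallel gripper is mounted at the origin on the work surface. World frame = base frame: x ahead of the robot, y to its left, z up, the work surface at z = 0. Lengths are in m, angles in degrees, forces in N, time in s.
With the tool pointing down it reaches from about 0.4 to 0.925 m from the base axis. Payload 4.1 kg.
Tool frame: the origin (TCP) lies midway between the tips of the shut fingers; the grasp point (between the pads) lies env.grip_point_offset behind it (env.grip_point_offset is the distance from the TCP to the grasp point, in m); z points along the fingers, y is the line along which they close (so a half turn about z gives the same grasp; the last joint's range is limited). The gripper opens to 85 mm and grips with 20 to 120 N. Pads are 22 mm wide; open, the fingers measure 114 mm over their backs; the gripper's body (76 mm by 85 mm) begins 54 mm behind the grasp point. The pads swing forward as they close: fully open they stand 13 mm farther back than shut.
Start: joints at [-71.104, 22.827, 2.584, 88.041, -1.071, 69.15, -2.905], TCP at [0.27, 0.591, 0.231] pointing down, gripper open.
Joint ranges: [-161.44, 161.44], [-28.35, 127.94], [-78.24, 83.42], [0, 140.83], [-78.03, 258.03], [13.02, 114.36], [-168.23, 168.23]. Speed limits (degrees/s): [147.25, 147.25, 180, 180, 180, 180, 180].

INTERFACE

Orientations are given as a 3x3 rotation matrix whose columns are the frame's x, y, z axes.
In Python, from plant import env, fingers, viewer, job, status gives the robot as it stands. Calls block until the motion is done:
- env.reach(position, orientation): joint-space move of the TCP to a pose.
- env.servo_line(position, rot=None, v=0.15, until_force=None): straight line of the TCP; rot=None keeps the orientation; v is the mean speed in m/s. With until_force (N) it stops when the force on the tool has changed by that much, and returns True; else False.
- env.movej(angles): joint-space move.
- fingers.set_gripper(opening, squeeze=None): finger opening in m; squeeze is the grip in N (None keeps the last); returns when the fingers have stopped.
- env.sleep(seconds).
- env.ik(position, orientation): joint angles nearest the present ones, or None.
- viewer.capture(name): name is "side" or "top" or "wrist"; returns a dict with "frame" (420x560x3 uint8, blue, green, red), "intrinsics" (3x3 intrinsics, pixels), "origin" and "orientation" of the camera in the world. Camera axes: x right, y up, looking along -z (the intrinsics and any distortion apply to the point x, -y, -z); pixel columns grow to the right and rows downward; lengths in m; the calibration is good to about 2 mm. The wrist camera is an equidistant fisheye: a pixel r from the principal point sees the ray r / f radians off the axis. A picture is of the moment at which its call begins. There is no depth.
A pose or a line that the arm cannot do raises env.MotionError and nothing moves.
- job.hand_in(): hands the job in; it is judged then, once.
Readings, each from a call of its own:
- status.get_time(): time.
- status.get_joints(): joint angles.
- status.get_joint_velocities(): joint speeds.
- status.get_joint_torque(): joint torques, N m.
- status.get_ee_pos(): TCP position.
- status.get_tcp_rot(): TCP orientation.
- status.get_contact_force(): force on the tool from outside, world axes, zero at the start.
- status.get_torque(): the same for the moment, N m.
- status.get_gripper_width(): finger opening in m.
- status.get_grip_force(): force on a finger pad.
Only numpy, scipy, OpenCV 4.12 (cv2) and the standard library are available. Lean on these libraries where they do the work, as an engineer would, in place of code of your own. Each camera call takes 0.05 s, during which the arm holds its last target. There are 200 camera calls.

TASK

Roll the rubber feed roller along the two rails of the opened paper feeder until it drops into the vees; push it lightly, without gripping it or lifting it off the rails, and let go so that it centres itself. Then swing the upright pressure arm over and press it down until its rubber pad bears firmly on the roller, about as firmly as a stiff push-button (some 10 newtons) and no harder, and leave it clamped there. Do not disturb the other things on the desk.

Things in the scene. Friction and masses are not known exactly. Their poses are not given: they have to be found in the camera images.
- feeder: Opened paper feeder, fixed: black base 270 x 190 x 12 mm with two grey rails along its x, 16 mm wide, at y = +/-75 mm, open between them (134 mm) down to the base as far as a cross beam at x = 105 mm (top 85 mm high). Origin on the desk under the middle of the vees; x points along the rails from parked roller to vees to arm hinge, y along the roller, z up.
- vee (a point): Where the seated roller's centre lies, 78.2 mm above the desk; axes as the feeder's. Along feeder x each rail has: rear stop 89 mm high (x -128 to -106 mm), flat top 75 mm high, parking notch 10 mm wide at x = -75, flat to x = -18, a 90-degree vee with its apex at x = 0, 57 mm high, far flank up to x = 30, 87 mm high, then flat.
- roller_center (a point): Centre of the feed roller: black rubber sleeve 34 mm across, 116 mm long, turning freely on a steel shaft with journals 30 mm across, 28 mm long at both ends; 0.2 to 0.42 kg in all; y is its axis. Starts parked in the notches, 75 mm before the vees, centre 89 mm high. A few N free it; once past x = -18 mm it drops into the vee by itself. The rubber marks above 15 N.
- roller: The same feed roller as a body, origin at its centre, y along its axis (x and z turn as it rolls).
- press_arm: Pressure arm with all it carries, origin on its hinge axis (along feeder y), 95 mm beyond the vee, 125 mm above the desk, between two posts at y = +/-18 mm, 137 mm high. Its own -x points from hinge to handle: level over the vees when closed, starting 1.15 to 1.5 rad above level. It stays where left; moving it takes 2 to 6 N at the handle.
- press_handle (a point): Middle of the handle at the arm's free end, 122 mm from the hinge: black block 36 mm along the arm (ends 140 mm from the hinge), 20 mm wide (feeder y), 16 mm thick. The rest of the arm is an aluminium bar 16 mm wide, 12 mm thick. With the arm level the handle is 125 mm above the desk, 27 mm before the vee.
- pad_seat (a point): Point on the arm 95 mm from the hinge, where the pad's stem is fixed: below it hangs a rubber pad 26 x 45 x 10 mm on a spring (7 N per mm), set 27 to 39 mm below by its screw, not measured: the roller is met anywhere from -0.04 to 0.10 rad above level and must be felt. Pressing the handle with 7 to 12 N clamps well; over 20 N on the roller harms it. Let go, the hinge keeps up to 8 N.
Not all that is in view belongs to the job. What is shaped like the roller but orange or pink is not meant.

How it is judged (in metres and radians):
On the way, in this order (a step that is already met when the one before it is completed fails the run):
1. the roller rests centred in both vees, let go, with the pressure arm still open (x of roller_center in the frame of vee between -0.002 and 0.002 m and z of roller_center in the frame of vee below 0.002 m and angle between the y axis of roller_center and the y axis of vee, either way round below 0.035 rad and y of roller_center in the frame of vee between -0.01 and 0.01 m and linear speed of roller below 0.02 m/s and contact force between the fingers and roller below 0.1 N and z of press_handle in the frame of vee above 0.1 m), for 0.3 s.
2. the pressure arm is down and its pad bears on the roller (contact force between press_arm and roller above 3 N and z of press_handle in the frame of vee below 0.062 m), for 0.2 s.
At the end, for the whole second after the job is handed in: The roller rests in both vees (centre within 2 mm of the middle line and not over 2 mm high, within 10 mm along its axis, axis within 2 degrees); the pressure arm is down (handle under 140 mm above the desk) and still, and by itself keeps its pad on the roller with over 3 N (all of step 2 and x of roller_center in the frame of vee between -0.002 and 0.002 m and z of roller_center in the frame of vee below 0.002 m and angle between the y axis of roller_center and the y axis of vee, either way round below 0.035 rad and y of roller_center in the frame of vee between -0.01 and 0.01 m and linear speed of roller below 0.02 m/s and angular speed of press_arm below 0.05 rad/s); the robot touches nothing.
It fails at once if the rubber is marked: the fingers press the roller with more than 15 N (contact force between the fingers and roller above 15 N).
It fails at once if the pad is pressed on the roller with more than 20 N (contact force between press_arm and roller above 20 N).
It fails at once if the roller is lifted more than 12 mm off the rails (height (world z) of roller_center above 0.102 m).
It fails at once if another thing on the desk is moved by more than 30 mm (distance of any of screwdriver, spare_roller, mouse, stapler, mug, tape_roll, eraser from where it was at the start of the episode above 0.03 m).
It also fails if it takes over 72 s, if anything falls off the work surface, if the arm or the gripper's body presses on something with over 40 N, if the wrist force passes 120 N, or if a joint passes its speed limit or range.

## Working session

There is one attempt and no reset: what is moved stays moved. The work goes in short steps, each a Python script; the robot and the scene stay as the last script left them, time stands still between calls to the robot, and variables do not carry over. Pictures are saved under pics/ and viewed, at most 10 in all, crops included, and the job is handed in when it is done.

```bash
mkdir -p pics; ls
python3 - <<'E'
from plant import env, fingers, viewer, job, status
import cv2, numpy as np
for n in ("side","top"):
    c=viewer.capture(n); cv2.imwrite(f"pics/{n}0.png",c["frame"]); np.savez(f"{n}0.npz",**c)
    print(n,c["intrinsics"].tolist(),np.round(c["origin"],4),np.round(c["orientation"],4).tolist(),[k for k in c])
print(env.grip_point_offset,status.get_time())
E
```

```text
pics
side [[413.3638637267745, 0.0, 278.56379423596366], [0.0, 413.3638637267745, 204.5852073583692], [0.0, 0.0, 1.0]] [0.3378 0.6698 0.4823] [[-0.9571, 0.1321, -0.258], [-0.2897, -0.4572, 0.8408], [-0.0069, 0.8795, 0.4759]] ['frame', 'intrinsics', 'origin', 'orientation']
top [[539.1392310086717, 0.0, 282.45186808818215], [0.0, 539.1392310086717, 212.93792663319212], [0.0, 0.0, 1.0]] [0.3452 0.0045 1.2408] [[-0.0202, 0.988, -0.153], [-0.9997, -0.0183, 0.0137], [0.0107, 0.1533, 0.9881]] ['frame', 'intrinsics', 'origin', 'orientation']
0.0187 0.1
```

View pics/side0.png

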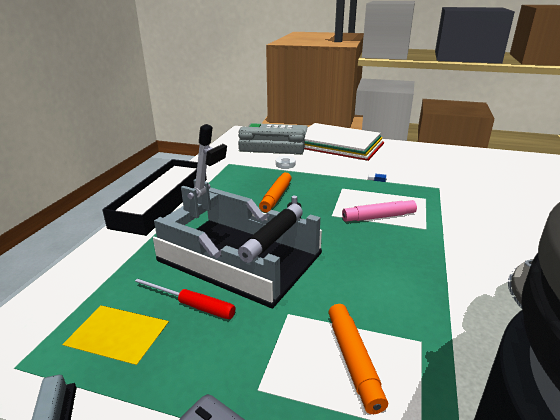

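View pics/top0.png

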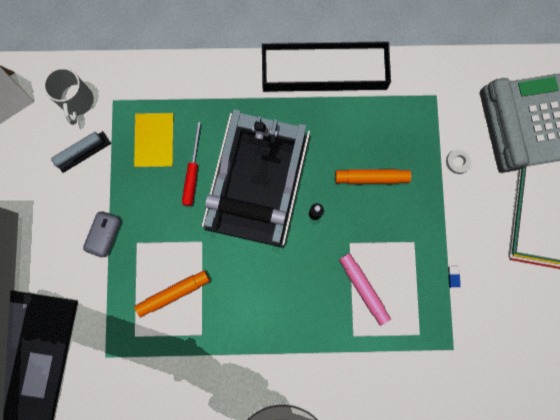

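The black roller with grey journals at top (245,208) / side (270,232) is the one on the rails. The lookalikes are orange at top (373,177) and (172,293), and pink at (365,290). The pressure arm stands at top (265,130) / side (204,160). A small black knob or post is at top (316,211), beside the feeder. Next is the close crop.

Run:
```python
import cv2, numpy as np
a=cv2.imread("pics/top0.png")[100:255,190:335]; a=cv2.resize(a,None,fx=3.8,fy=3.8,interpolation=cv2.INTER_CUBIC)
cv2.imwrite("pics/topc.png",a)
b=cv2.imread("pics/side0.png")[115:310,130:345]; cv2.imwrite("pics/sidec.png",cv2.resize(b,None,fx=3,fy=3,interpolation=cv2.INTER_CUBIC))
```

```text
(no output)
```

View pics/topc.png

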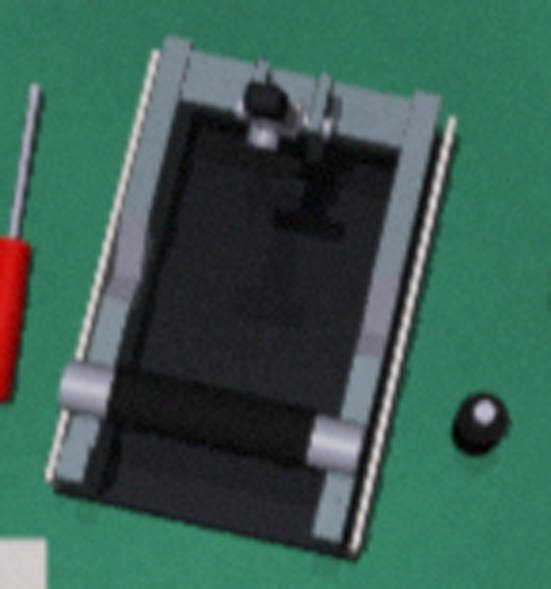

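View pics/sidec.png

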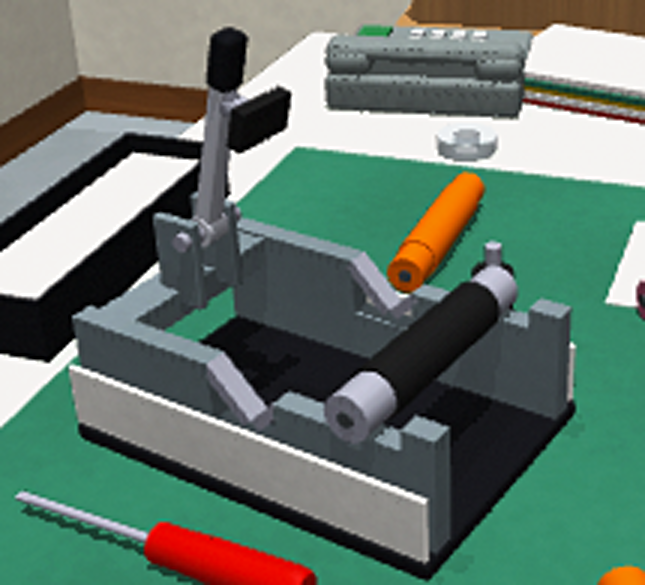

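The crops confirm the choice: the black sleeve with steel journals sits parked on the rails, with its ends at crop (62,388) and (360,442). The rail corners in the top crop are left stop (57,478)/(85,483), right stop (315,535)/(342,540), and far ends (165,38)/(190,42) and (415,93)/(440,97). The arm stands up, leaning slightly toward the vees, with a black block sticking out as its pad.

```bash
cat > geo.py <<'E'
import numpy as np, cv2
def ray(c,uv):
    K=c["intrinsics"]; d=np.array([(uv[0]-K[0,2])/K[0,0],-(uv[1]-K[1,2])/K[1,1],-1.]); return c["orientation"]@d
def onplane(c,uv,z):
    d=ray(c,uv); o=c["origin"]; return o+d*(z-o[2])/d[2]
def proj(c,P):
    p=(np.atleast_2d(P)-c["origin"])@c["orientation"]; K=c["intrinsics"]
    return np.c_[K[0,2]-K[0,0]*p[:,0]/p[:,2], K[1,2]+K[1,1]*p[:,1]/p[:,2]]
E
python3 - <<'E'
from geo import *
T=np.load("top0.npz"); S=np.load("side0.npz")
cr=lambda u,v:(190+(u+.5)/3.8-.5,100+(v+.5)/3.8-.5)
pts=[((57,478),(-128,83),89),((85,483),(-128,67),89),((315,535),(-128,-67),89),((342,540),(-128,-83),89),
((165,38),(142,83),87),((190,42),(142,67),87),((415,93),(142,-67),87),((440,97),(142,-83),87)]
W=np.array([onplane(T,cr(*p),z/1e3)[:2] for p,_,z in pts]); F=np.array([f for _,f,_ in pts])/1e3
wc,fc=W.mean(0),F.mean(0); A=(F-fc).T@(W-wc); th=np.arctan2(A[0,1]-A[1,0],A[0,0]+A[1,1])
R=np.array([[np.cos(th),-np.sin(th)],[np.sin(th),np.cos(th)]]); o=wc-R@fc
print("yaw",np.degrees(th),"origin",o); print(np.round(((W-o)@R-F)*1e3,1).tolist())
e=[((onplane(T,cr(*p),.089)[:2]-o)@R*1e3).round(1).tolist() for p in((62,388),(361,443))]; print("roller ends",e)
np.savez("feeder.npz",R=R,o=o)
w=lambda x,y,z:np.r_[o+R@np.array([x,y])/1e3,z/1e3]
im=S["frame"].copy(); im=cv2.resize(im[115:310,130:345],None,fx=3,fy=3)
it=cv2.resize(T["frame"][100:255,190:335],None,fx=3.8,fy=3.8)
ck=[(x,y,z) for y in(83,67,-67,-83) for x,z in((-128,89),(-106,89),(-18,75),(0,57),(30,87),(142,87))]+[(-75,86,89),(-75,-86,89),(95,18,137),(95,-18,137),(95,0,125)]
for a in (1.15,1.325,1.5): ck+=[(95-140*np.cos(a),0,125+140*np.sin(a))]
for q in ck:
    u,v=proj(S,w(*q))[0]; cv2.circle(im,(int((u-130)*3),int((v-115)*3)),2,(0,0,255),-1)
    u,v=proj(T,w(*q))[0]; cv2.circle(it,(int((u-190)*3.8),int((v-100)*3.8)),2,(0,0,255),-1)
h=min(im.shape[0],it.shape[0]); m=np.hstack([im[:h],it[:h]]); s=min(800/m.shape[1],1); cv2.imwrite("pics/chk.png",cv2.resize(m,None,fx=s,fy=s,interpolation=cv2.INTER_AREA))
E
```

```text
yaw -13.556203374587744 origin [0.60319755 0.04649311]
[[1.4, -0.4], [2.1, -0.5], [1.3, -0.0], [1.8, 0.5], [-1.7, -0.3], [-0.9, 0.8], [-2.4, -0.6], [-1.6, 0.6]]
roller ends [[-75.7, 92.0], [-69.8, -81.1]]
```

View pics/chk.png

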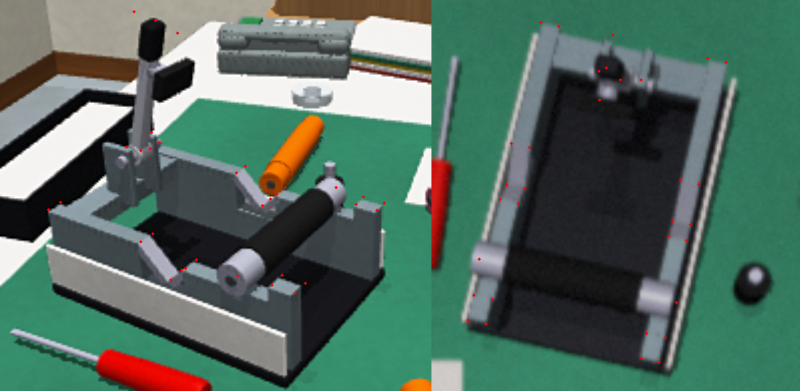

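The overlay matches the rails, stops, vees and posts to about 2 mm. The roller centre is at about y=+5 mm and is skewed by up to 2°. The arm sits at about 1.3 rad. I'll push with both open fingertips, ±50 mm apart on the sleeve, so that the roller stays square.

```bash
cat >> geo.py <<'E'
from plant import env, fingers, viewer, job, status
f=np.load("feeder.npz"); R2,o2=f["R"],f["o"]
w=lambda x,y,z:np.r_[o2+R2@np.array([x,y])/1e3,z/1e3]
fx=np.r_[R2[:,0],0]; fy=np.r_[R2[:,1],0]; dn=np.array([0,0,-1.])
def tool(sgn): return np.c_[sgn*fx,-sgn*fy,dn]
def force(): # in feeder axes
    F=np.array(status.get_contact_force()); return np.round([F@fx,F@fy,F[2]],2)
def pos(): # mm, feeder
    p=np.array(status.get_ee_pos()); return np.round(np.r_[(p[:2]-o2)@R2,p[2]]*1e3,1)
E
python3 - <<'E'
from geo import *
for s in (1,-1):
    for q in((-112,3,250),(-112,3,67),(-43,3,67),(-43,3,250),(130,0,330),(110,0,235),(-25,0,133)):
        j=env.ik(w(*q),tool(s)); print(s,q,None if j is None else np.round(j,0).tolist())
print(np.round(status.get_tcp_rot(),2).tolist(),force(),status.get_gripper_width())
E
```

```text
1 (-112, 3, 250) [-51.0, 8.0, 42.0, 107.0, -6.0, 67.0, -111.0]
1 (-112, 3, 67) [-48.0, 25.0, 42.0, 118.0, -23.0, 45.0, -95.0]
1 (-43, 3, 67) [-42.0, 31.0, 42.0, 110.0, -27.0, 49.0, -90.0]
1 (-43, 3, 250) [-47.0, 17.0, 45.0, 99.0, -13.0, 69.0, -101.0]
1 (130, 0, 330) [-30.0, 35.0, 46.0, 67.0, -25.0, 87.0, -92.0]
1 (110, 0, 235) [-32.0, 36.0, 44.0, 79.0, -25.0, 75.0, -91.0]
1 (-25, 0, 133) [-43.0, 28.0, 45.0, 105.0, -23.0, 57.0, -92.0]
-1 (-112, 3, 250) [-37.0, 7.0, 26.0, 107.0, -3.0, 67.0, 66.0]
-1 (-112, 3, 67) [-31.0, 20.0, 21.0, 118.0, -10.0, 44.0, 73.0]
-1 (-43, 3, 67) [-27.0, 26.0, 21.0, 109.0, -12.0, 47.0, 77.0]
-1 (-43, 3, 250) [-33.0, 15.0, 27.0, 99.0, -7.0, 68.0, 73.0]
-1 (130, 0, 330) [-21.0, 31.0, 28.0, 67.0, -14.0, 85.0, 81.0]
-1 (110, 0, 235) [-22.0, 31.0, 26.0, 79.0, -14.0, 73.0, 81.0]
-1 (-25, 0, 133) [-29.0, 23.0, 25.0, 104.0, -12.0, 55.0, 77.0]
[[-0.91, 0.42, -0.0], [0.42, 0.91, -0.0], [-0.0, -0.0, -1.0]] [0.19 0.21 0.33] 0.08602612339776133
```

Run:
```python
from geo import *
env.reach(w(-115,3,250),tool(-1)); print(force(),pos(),status.get_time())
print(env.servo_line(w(-115,3,65),v=0.12,until_force=6),force(),pos())
b=force()
for x in range(-112,-90,2):
    h=env.servo_line(w(x,3,65),v=0.02,until_force=6); print(x,h,force()-b,pos()[0])
    if h or (force()-b)[0]<-1.5: break
print(status.get_time())
c=viewer.capture("side"); cv2.imwrite("pics/s1.png",cv2.resize(c["frame"][60:310,130:400],None,fx=2,fy=2))
```

```text
[-0.32  0.6  -0.03] [-115.2    4.2  250. ] 2.1167
False [ 0.24  0.29 -0.64] [-114.5    3.2   65.6]
-112 False [-0.32 -0.06  0.5 ] -111.6
-110 False [-0.21 -0.45  0.7 ] -109.8
-108 False [ 0.06 -1.53  0.  ] -107.8
-106 False [ 0.39 -1.68  1.22] -105.8
-104 False [ 0.27 -0.82  0.74] -103.8
-102 False [-1.33 -1.    1.59] -101.8
-100 False [-1.59  0.57  0.76] -100.3
5.6083
```

View pics/s1.png

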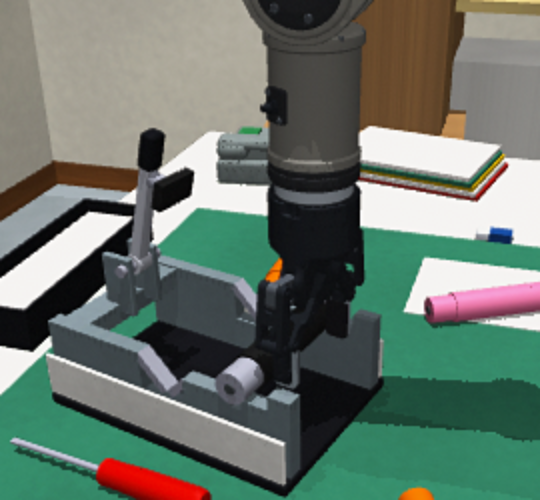

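The fingers stand just behind the roller, at about (265,340), and the arm, rails and screwdriver are untouched. Now I push.

Run:
```python
from geo import *
b=force(); h=False
for x in (-92,-80,-65,-52,-44,-41):
    h=env.servo_line(w(x,3,65),v=0.03,until_force=9); print(x,h,force()-b,pos())
    if h: break
env.sleep(0.3); print(force()-b)
if not h:
    env.servo_line(w(-85,3,65),v=0.1)
    env.servo_line(w(-95,3,250),v=0.2); env.sleep(0.4)
print(status.get_time())
for n in("side","top"):
    c=viewer.capture(n); np.savez(n+"1.npz",**c)
a=np.load("side1.npz")["frame"][115:310,130:345]; t=np.load("top1.npz")["frame"][100:255,190:335]
cv2.imwrite("pics/s2.png",np.hstack([cv2.resize(a,(400,363)),cv2.resize(t,(340,363))]))
```

```text
-92 False [ 1.28 -0.53 -0.04] [-91.3   3.   65.2]
-80 False [ 0.53 -1.79  0.66] [-79.9   2.9  64.9]
-65 False [ 1.85  0.17 -0.78] [-65.    2.9  64.9]
-52 False [ 1.23 -1.51 -0.62] [-51.9   2.9  65. ]
-44 False [ 1.8  -1.41  0.51] [-43.8   2.9  65. ]
-41 False [ 2.27 -1.3  -0.43] [-40.8   3.   65. ]
[ 1.71 -0.69  0.29]
10.8917
```

View pics/s2.png

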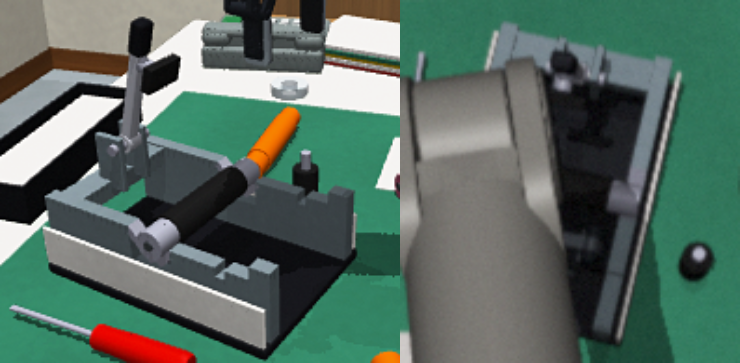

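The roller now lies in both vees: near journal at s2 (155,245), far journal at (615,197). The arm is still up. Next I check the axial offset and the arm angle.

Run:
```python
from geo import *
S=np.load("side1.npz");T=np.load("top1.npz")
def ond(c,uv,n,p): # ray with plane
    d=ray(c,uv); return c["origin"]+d*(((p-c["origin"])@n)/(d@n))
F=lambda P:np.round(np.r_[(P[:2]-o2)@R2,P[2]]*1e3,1)
m=lambda u,v:(130+u*215/400,115+v*195/363)
print("near end face (on plane x=0)",F(ond(S,m(150,249),fx,w(0,0,78))))
t=lambda u,v:(190+(u-400)*145/340,100+v*155/363)
print("far end on z=78",F(onplane(T,t(640,199),.0782)))
for uv in((142,20),(141,37),(141,55)):
    p=F(ond(S,m(*uv),fy,w(0,0,0))); print("arm",p,np.arctan2(p[2]-125,95-p[0]),np.hypot(p[2]-125,95-p[0]))
```

```text
near end face (on plane x=0) [-0.  93.  75.1]
far end on z=78 [  3.4 -82.6  78.2]
arm [ 64.  -0. 259.] 1.3434525196668927 137.53908535394584
arm [ 67.2  -0.  241.7] 1.3369373023925133 119.96553671784241
arm [ 69.4  -0.  223.2] 1.315779759901934 101.48201811158467
```

```bash
cat >> geo.py <<'E'
def arc(a,r=127): # TCP (mm) with the front lower finger corner on the handle's back
    return w(95-r*np.cos(a)+8*np.sin(a)+11,0,125+r*np.sin(a)+8*np.cos(a))
E
python3 - <<'E'
from geo import *
fingers.set_gripper(0.0)
env.servo_line(w(-95,3,345),v=0.2)
env.reach(w(125,0,345),tool(-1)); print(pos(),force(),status.get_time())
env.servo_line(w(112,0,248),v=0.15,until_force=8); b=force(); print(pos(),b)
for a in np.arange(1.40,0.19,-0.08):
    h=env.servo_line(arc(a),v=0.05,until_force=14); d=force()-b; print(round(a,2),h,d,pos())
    if h or np.linalg.norm(d)>14: break
print(status.get_time(),status.get_gripper_width())
c=viewer.capture("side"); cv2.imwrite("pics/s3.png",cv2.resize(c["frame"][60:310,130:400],None,fx=2,fy=2))
E
```

```text
[1.240e+02 1.000e-01 3.442e+02] [-0.15 -0.07 -0.16] 13.2667
[1.125e+02 2.000e-01 2.496e+02] [ 0.24 -0.19 -0.03]
1.4 False [0.13 0.22 0.04] [9.220e+01 2.000e-01 2.518e+02]
1.32 False [ 0.64 -0.52 -0.11] [ 8.21e+01 -1.00e-01  2.50e+02]
1.24 False [ 2.45 -0.34 -0.81] [ 7.240e+01 -1.000e-01  2.478e+02]
1.16 False [ 2.25  0.14 -0.48] [ 62.2   0.  244.5]
1.08 False [ 1.37  0.64 -0.6 ] [5.260e+01 1.000e-01 2.406e+02]
1.0 False [1.94 0.44 0.06] [4.320e+01 1.000e-01 2.358e+02]
0.92 False [ 1.28 -0.04 -0.57] [3.440e+01 1.000e-01 2.304e+02]
0.84 False [0.86 0.78 0.07] [2.620e+01 1.000e-01 2.243e+02]
0.76 False [0.19 1.38 0.89] [ 18.6   0.  217.8]
0.68 False [0.53 0.81 0.08] [ 1.170e+01 -2.000e-01  2.107e+02]
0.6 False [-0.09  0.02  0.53] [ 5.100e+00 -2.000e-01  2.029e+02]
0.52 False [1.02 0.61 0.84] [ -0.8  -0.2 194.6]
0.44 False [0.81 0.87 0.24] [-6.100e+00 -1.000e-01  1.859e+02]
0.36 False [-0.96 -0.1   0.89] [-1.060e+01 -1.000e-01  1.767e+02]
0.28 False [-1.03 -0.02 -0.48] [-1.440e+01 -1.000e-01  1.673e+02]
0.2 False [ 0.12  1.38 -0.46] [-1.740e+01 -1.000e-01  1.575e+02]
19.8667 -3.334609450631337e-05
```

View pics/s3.png

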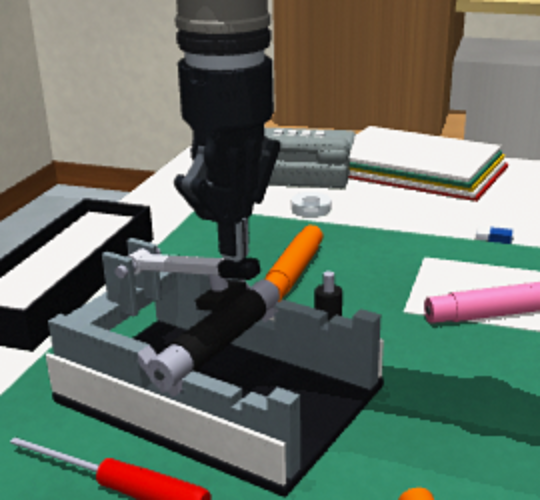

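The fingers rest on the handle at s3 (240,265) with the pad just above the roller, and the roller is still seated. Now I feel downward in fine steps.

Run:
```python
from geo import *
def mf(n=8):
    L=[]
    for _ in range(n): env.sleep(0.02); L.append(force())
    return np.mean(L,0)
a=0.2; fz=0; log=[]
while a>-0.07 and fz<10 and status.get_time()<55:
    a-=0.008 if (a>0.125) else (0.004 if fz<4.5 else 0.002)
    h=env.servo_line(arc(a),v=0.02,until_force=8); m=mf(8); fz=m[2]; log.append((round(a,3),h,np.round(m,1).tolist(),pos()[2]))
    if h: break
for l in log[-22:]: print(l)
print(status.get_time())
```

```text
(0.088, False, [-1.4, 0.1, 2.8], np.float64(144.1))
(0.084, False, [-1.0, -0.3, 3.1], np.float64(143.6))
(0.08, False, [-1.5, 0.1, 2.8], np.float64(143.1))
(0.076, False, [-1.4, -0.2, 3.0], np.float64(142.6))
(0.072, False, [-1.6, -0.2, 2.6], np.float64(142.1))
(0.068, False, [-1.7, 0.1, 3.0], np.float64(141.6))
(0.064, False, [-1.7, -0.0, 2.8], np.float64(141.1))
(0.06, False, [-1.6, -0.3, 2.8], np.float64(140.6))
(0.056, False, [-1.6, -0.1, 3.0], np.float64(140.0))
(0.052, False, [-1.6, -0.1, 2.8], np.float64(139.6))
(0.048, False, [-1.9, 0.1, 2.8], np.float64(139.0))
(0.044, False, [-1.3, -0.2, 3.0], np.float64(138.6))
(0.04, False, [-2.1, -0.3, 3.8], np.float64(138.1))
(0.036, False, [-2.6, 0.0, 4.9], np.float64(137.7))
(0.034, False, [-2.9, -0.6, 5.8], np.float64(137.6))
(0.032, False, [-3.0, -0.4, 6.7], np.float64(137.5))
(0.03, False, [-3.1, -0.4, 7.3], np.float64(137.3))
(0.028, False, [-3.6, -0.8, 7.5], np.float64(137.2))
(0.026, False, [-3.5, -0.5, 8.3], np.float64(137.0))
(0.024, False, [-3.6, -0.9, 8.8], np.float64(136.8))
(0.022, False, [-4.2, -0.6, 9.3], np.float64(136.7))
(0.02, False, [-4.3, -0.7, 10.1], np.float64(136.5))
34.8667
```

Contact was felt at about 0.042 rad. The running force was 2.9 N and is now 10 N, so about 9 N bears on the roller. I release and check.

Run:
```python
from geo import *
p=pos(); q=lambda dz:w(p[0],p[1],p[2]+dz)
env.servo_line(q(6),v=0.015); env.servo_line(q(60),v=0.1); env.servo_line(q(200),v=0.2)
env.servo_line(w(-130,0,p[2]+200),v=0.2); env.sleep(.3); print(force(),pos(),status.get_time())
c=viewer.capture("side"); np.savez("side2.npz",**c)
im=cv2.resize(c["frame"][115:310,130:345],None,fx=3,fy=3,interpolation=cv2.INTER_CUBIC)
for a,col in((0.02,(0,0,255)),(0.045,(255,0,0))):
  for pt in((95-140*np.cos(a)-8*-np.sin(a),0,125+140*np.sin(a)+8*np.cos(a)),):
    u,v=proj(c,w(*pt))[0]; cv2.circle(im,(int((u-130)*3),int((v-115)*3)),2,col,-1)
cv2.imwrite("pics/s4.png",im)
```

```text
[ 0.72  0.64 -1.06] [-1.294e+02 -2.000e-01  3.363e+02] 38.025
```

View pics/s4.png

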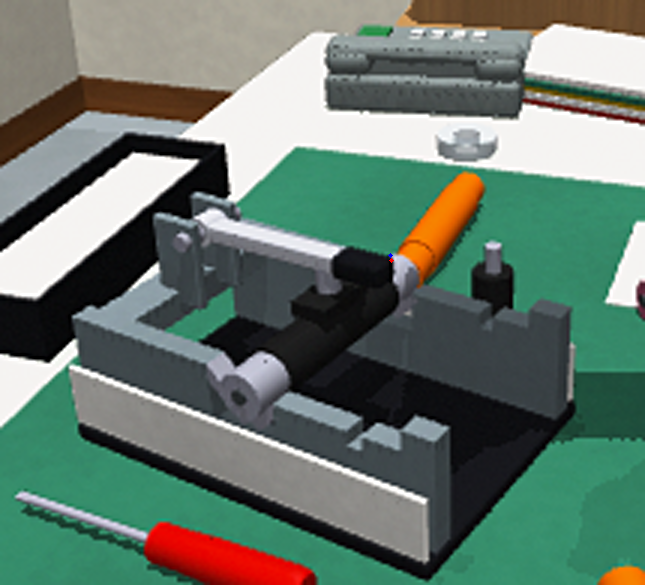

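The arm lies level with its pad on the roller, around s4 (330,300). The roller sits in both vees and the robot is clear. About 9 N was applied, more than the 8 N the hinge can keep, so pressing again would add nothing.

```bash
python3 -c "
from plant import job
print(job.hand_in())"
```

```text
the job is handed in; nothing more can be done
None
```

I handed the job in at about 38 s (limit 72 s), with no verdict returned: the roller is seated in both vees, and the pressure arm is down on it after a press of about 9 N. I could not measure the force the hinge keeps by itself; from the hinge friction I estimate at least 3.5 N, a thin margin over the required 3 N.

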